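Open the globe valve to its back seat and ease it off a quarter turn

ROBOT

A 6-joint arm with a two-finger parallel gripper is mounted at the origin on the work surface. World frame = base frame: x ahead of the robot, y to its left, z up, the work surface at z = 0. Lengths are in mm, angles in rad, forces in N, time in s.
With the tool pointing down it reaches from about 325 to 850 mm from the base axis. Payload 15.5 kg.
Tool frame: the origin (TCP) lies at the very end of the fingers, on their centre line; the grasp point (between the pads) lies 19 mm behind it (robot.grip_depth is the distance from the TCP to the grasp point, in mm); z points along the fingers, y is the direction in which the jaws open and shut (so a half turn about z gives the same grasp; the last joint's range is limited). The gripper opens to 91 mm and grips with 3 to 60 N. Pads are 32 mm wide; open, the fingers measure 118 mm over their backs; the gripper's body (76 mm by 178 mm) begins 60 mm behind the grasp point.
Start: joints at [-1.427, 0.494, 1.345, -0, 1.302, -0.096], TCP at [147.837, -607.265, 213.915] pointing down, gripper open.
Joint ranges: [-2.91, 2.91], [-0.82, 2.16], [0.22, 2.67], [-1.22, 4.37], [0.12, 2.79], [-3.08, 3.08]. Speed limits (rad/s): [1.89, 1.89, 2.57, 3.01, 3.01, 3.01].

INTERFACE

Orientations are given as a unit quaternion [x, y, z, w].
In Python, from rig import robot, viewer, job gives the robot as it stands.
- The arm moves only by the shell command python3 -m inch 'ROWS'. ROWS is JSON, a list of rows, each an object with "dp": the shift along the tool's x, y, z in mm, a list of three; "twist": the turn about the tool's z in degrees; "jaw": the opening, from 0 (shut) to 1 (fully open). In form: [{"dp": [x, y, z], "twist": twist, "jaw": jaw}, ...]. A call has 1 to 12 rows; each row shifts and turns the commanded pose from where the row before left it, along the tool's axes as they then stand; what a row does not reach is not made up. A row lasts 1/12 s, in which the tool goes at most 41.7 mm and 7.16 degrees, less where a joint would pass 70% of its speed; a pose out of reach is approached as far as the arm can. A call is refused whole if a number of a shift passes 41.7 or a number of a turn 7.16, either way. A call with a gripper value outside its range is refused whole. The fingers move at their own pace and stop on an object; the grip force is fixed at half the most. Time passes only in rows, so rows that do not move let the fingers close. It gives the time, the measured TCP pose, the force and the opening at its end, in the units of the state.
- robot.get_obs(): the state, without advancing time (a new reading comes with each control period).
- viewer.camera(name): name is "scene" or "top" or "wrist"; returns the picture (400x640x3 uint8, red, green, blue); there is no depth.
- viewer.camera_model(name): a dict with "camera_matrix" (3x3 intrinsics, pixels), "rvec" (rotation vector, rad) and "tvec" (3), from world to camera coordinates, as OpenCV has them. Camera axes: x right, y down, z forward; pixel columns grow to the right and rows downward; lengths in mm; the calibration is good to about 2 mm. A picture is of the moment at which its call begins: read the wrist's pose just before it. camera_model takes no time and is no camera call; for the wrist camera it gives the pose at the moment of the call.
- job.close_job(): hands the job in, once; it reports no verdict.
The state is a dict: "time": time; "qpos": joint angles; "joint_velocities": joint speeds; "joint_efforts": joint torques, N m; "ee_pos": TCP position; "ee_rot": TCP orientation; "wrist_force": force on the tool from outside, world axes, zero at the start; "wrist_torque": the same for the moment, N m; "opening": finger opening in mm.
Only numpy, scipy, OpenCV 4.12 (cv2) and the standard library are available. Lean on these libraries where they do the work, as an engineer would, in place of code of your own. Each camera call takes 0.05 s, during which the arm holds its last target.

TASK

Open the globe valve on the bench that feeds air to the microscope's cushioned slab: take its round handwheel from above and turn it anticlockwise, letting the hand ride up with the rising spindle so that it neither drags the wheel up nor presses it down, until the valve comes up firmly on its back seat; feel for that, and do not force it. Then ease the wheel back clockwise by a quarter turn, so that it cannot jam open, and let go. Leave everything else on the bench where it is.

Things in the scene. Friction and masses are not known exactly. Their poses are not given: they have to be found in the camera images.
- hub (a point): centre of the handwheel, in the mid-plane of its rim (135 to 160 mm above the bench; z up along the spindle). Dark cast wheel, 66 mm over the rim, rim a round bar 13 mm thick, five thin spokes, hub 19 mm across. Anticlockwise from above opens; the wheel climbs with the spindle, 15 mm per full turn (2.39 mm per rad), and sinks as much clockwise. Turning takes about 0.2 N m.
- rim (a point): point on the wheel's rim 30 mm from the hub along the wheel's own x axis, turning with it. The hub sits on a rubber bush, so the wheel gives a little on its spindle: 6 N m per rad of twist and 20 N per mm up or down. Under anticlockwise torque the rim runs ahead of the spindle (y in spindle_end's frame) by 0.5 mm per 0.1 N m. A grip of 35 N carries 0.8 N m or more before it slips.
- spindle_end (a point): point on the spindle's axis at the wheel's mid-plane, turning and climbing with the spindle; the unloaded hub coincides with it, axes too. Its travel ends upward at a solid back seat, 3.0 to 4.6 rad of turning from the start, found only by feel: firm from 0.55 N m, strained above 0.8 N m. An up or down load over 15 N on the wheel (hub 0.75 mm off this point) hurts the packing.
- valve: brass valve in a fixed steel pipe 21 mm thick that runs along the valve's y axis 62 mm above the bench, with legs into the bench at y = -150 and +150 mm. Origin on the bench under the upright spindle axis, z up. Bonnet and gland nut under the wheel: at most 38 mm across, top at 123 mm. A small vent cock with a bar handle stands at y = +97 mm, top 102 mm; it does not move.
- spanner: an open-ended steel spanner, 170 mm long, lying on the bench just on the robot's side of the valve. Leave it where it is.
- mount_a: a specimen mount: a black resin disc 30 mm across and 16 mm high, on the bench beyond the pipe. Leave it.
- mount_b: a second specimen mount like mount_a. Leave it.
- mug: a white mug, 95 mm high, to the right of the valve. Leave it.
- wash_bottle: a white bottle, 60 mm across and 170 mm high, to the left of the valve. Leave it.
- slide_box: a grey slide box, 85 x 100 x 34 mm. Leave it.
- mouse: a black computer mouse, 105 x 60 x 24 mm. Leave it.

How it is judged:
By the outcome, as a careful person would: the job done as asked, in the order asked, and still so for the second after the job is handed in, with the robot touching nothing.
It also fails if it takes over 72 s, if anything falls off the work surface, if the arm or the gripper's body presses on something with over 40 N, if the wrist force passes 120 N, or if a joint passes its speed limit or range.

## Working session

There is one attempt and no reset: what is moved stays moved. The work goes in short steps, Python scripts to look and compute and a shell command to move; the robot and the scene stay as the last step left them, time stands still between calls to the robot, and variables do not carry over. Pictures are saved under pics/ and viewed, and the job is handed in when it is done.

```bash
ls; mkdir -p pics
python3 - <<'E'
from rig import robot, viewer, job
import cv2
for n in ["scene","top"]:
    im=viewer.camera(n); cv2.imwrite(f"pics/{n}0.png",im[:,:,::-1])
    m=viewer.camera_model(n); print(n,m)
o=robot.get_obs(); print(o)
E
```

```text
pics
scene {'camera_matrix': array([[384.39009588,   0.        , 324.96229827],
       [  0.        , 384.39009588, 199.4266384 ],
       [  0.        ,   0.        ,   1.        ]]), 'rvec': array([ 1.10697215,  2.59369416, -0.77561181]), 'tvec': array([ 373.60590985, -251.91360253, 1320.42110336])}
top {'camera_matrix': array([[491.81246295,   0.        , 322.82160206],
       [  0.        , 491.81246295, 193.67390281],
       [  0.        ,   0.        ,   1.        ]]), 'rvec': array([ 2.17640925, -2.16040919,  0.11941228]), 'tvec': array([ -32.24037448,  566.0255088 , 1759.35531534])}
{'time': 0.1, 'qpos': array([-1.42753710e+00,  4.94133842e-01,  1.34606544e+00, -4.14341890e-06,
        1.30247958e+00, -9.55213695e-02]), 'joint_velocities': array([-0.00040729, -0.00115382, -0.00271031,  0.00047613,  0.00116356,
       -0.00055432]), 'joint_efforts': array([ 2.22512877e-03, -8.80236554e+01, -3.82545197e+01,  7.06788059e-02,
        4.82649927e-02, -4.70088685e-05]), 'ee_pos': array([ 147.76450667, -606.93693977,  213.39118966]), 'ee_rot': array([ 9.92881228e-01,  1.19107395e-01, -1.49588578e-05, -5.42904389e-04]), 'wrist_force': array([ 0.15317246, -0.10470012, -0.27695528]), 'wrist_torque': array([ 0.01129804, -0.00687314,  0.00220887]), 'opening': 91.11123630778506}
```

View pics/scene0.png

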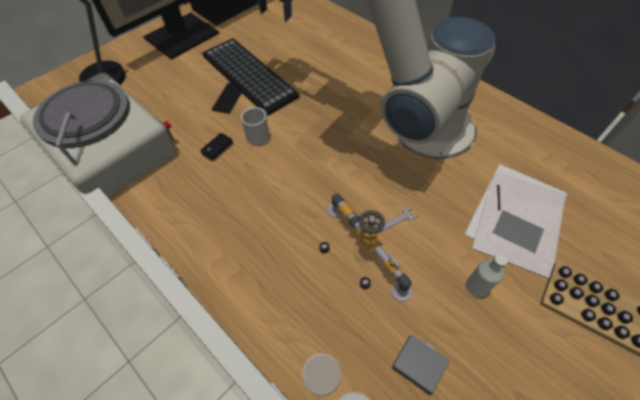

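View pics/top0.png

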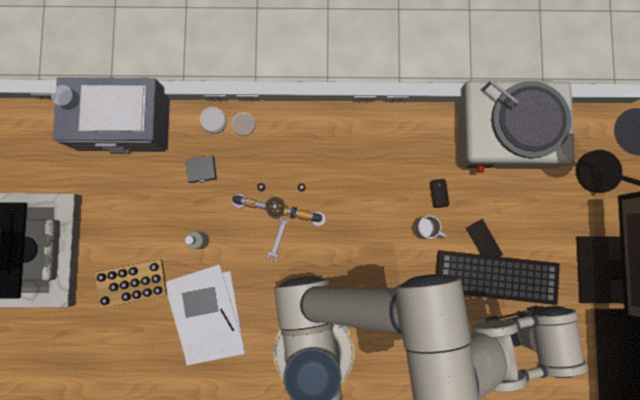

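The scene view shows the wheel near (371,222), and the top view shows it near (275,208). The spanner lies on the robot's side of the valve. I'll enlarge both views and triangulate.

```bash
cat > h.py <<'E'
import numpy as np, cv2
from rig import robot, viewer, job
def ray(m,uv):
    R=cv2.Rodrigues(np.array(m["rvec"]))[0]; K=m["camera_matrix"]; t=np.array(m["tvec"]).ravel()
    d=R.T@np.linalg.inv(K)@np.array([uv[0],uv[1],1.]); return -R.T@t, d/np.linalg.norm(d)
def plane(m,uv,z):
    c,d=ray(m,uv); return c+d*(z-c[2])/d[2]
def tri(a,b):
    A=np.zeros((3,3));B=np.zeros(3)
    for c,d in (a,b):
        P=np.eye(3)-np.outer(d,d);A+=P;B+=P@c
    x=np.linalg.solve(A,B); return x,[np.linalg.norm((np.eye(3)-np.outer(d,d))@(x-c)) for c,d in (a,b)]
def proj(m,p):
    return cv2.projectPoints(np.array([p],float),m["rvec"],m["tvec"],m["camera_matrix"],None)[0].ravel()
E
python3 - <<'E'
import cv2
a=cv2.imread("pics/top0.png")[160:270,220:340]; b=cv2.imread("pics/scene0.png")[180:310,310:430]
cv2.imwrite("pics/topc.png",cv2.resize(a,None,fx=5,fy=5,interpolation=cv2.INTER_CUBIC))
cv2.imwrite("pics/scenec.png",cv2.resize(b,None,fx=4.5,fy=4.5,interpolation=cv2.INTER_CUBIC))
E
```

```text
(no output)
```

View pics/topc.png

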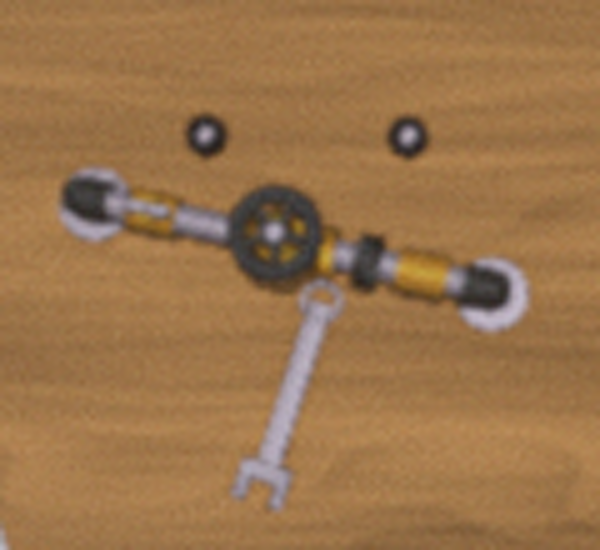

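View pics/scenec.png

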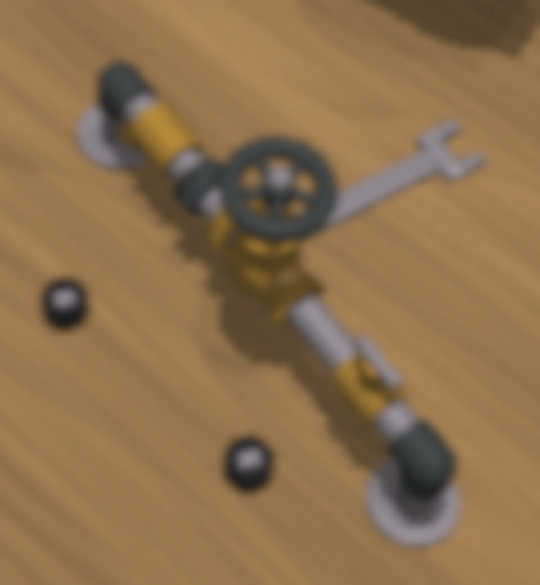

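The wheel centre is about (274.8,206.5) in top and (371.6,221.6) in scene. The vent cock is on the left side (+y). The legs are at crop (90,200) and (490,292).

Run:
```python
from h import *
t=viewer.camera_model("top"); s=viewer.camera_model("scene")
x,e=tri(ray(t,(274.9,206.5)),ray(s,(371.6,221.6))); print(x,e)
print(plane(t,(274.9,206.5),147))
f=lambda u,v:(220+u/5,160+v/5)
for n,uv,z in [("legL",(95,204),0),("legR",(490,294),0),("elbL",(86,197),70),("elbR",(488,284),70),("cock",(150,208),100),("mL",(206,134),16),("mR",(408,135),16),("sp1",(322,300),4),("sp2",(262,490),4),]:
    print(n,plane(t,f(*uv),z))
o=robot.get_obs(); from scipy.spatial.transform import Rotation as R
print(R.from_quat(o["ee_rot"]).as_matrix())
w=viewer.camera_model("wrist"); print(w, ray(w,(320,200)))
```

```text
[509.32874628 133.96612903 145.56146768] [np.float64(0.6989073489030003), np.float64(0.6989073489029393)]
[508.82351166 134.41069245 147.        ]
legL [540.66418961 281.12965739   0.        ]
legR [476.34612235 -11.0831826    0.        ]
elbL [539.24338329 275.90537767  70.        ]
elbR [479.5407963  -10.04256801  70.        ]
cock [529.06170353 225.95280495 100.        ]
mL [591.42667813 198.30350142  16.        ]
mR [591.82150111  50.0005974   16.        ]
sp1 [470.80870983 112.16554713   4.        ]
sp2 [332.18526962 153.69218568   4.        ]
[[ 9.71626857e-01  2.36518977e-01 -1.59032593e-04]
 [ 2.36519009e-01 -9.71626267e-01  1.07451573e-03]
 [ 9.96231167e-05 -1.08164257e-03 -9.99999410e-01]]
{'camera_matrix': array([[299.45398325,   0.        , 327.53074511],
       [  0.        , 299.45398325, 197.28225383],
       [  0.        ,   0.        ,   1.        ]]), 'rvec': array([-2.31430877,  1.81852428,  0.2239154 ]), 'tvec': array([-623.82986694,  -26.85588034,  390.9215888 ])} (array([ 213.61312552, -590.7213266 ,  384.8666999 ]), array([-0.24851127, -0.03291252, -0.96806969]))
```

Hub is about (509,134,146) from triangulation. I'll travel there at the present height, which clears everything, in two calls and check between them.

```bash
python3 -m inch '[{"dp":[12,-14,-2],"twist":0,"jaw":1},{"dp":[24,-29,-2],"twist":0,"jaw":1},{"dp":[24,-29,-2],"twist":2,"jaw":1},{"dp":[24,-29,-2],"twist":2,"jaw":1},{"dp":[24,-29,-2],"twist":2,"jaw":1},{"dp":[24,-29,-2],"twist":0,"jaw":1},{"dp":[24,-29,-2],"twist":0,"jaw":1},{"dp":[24,-29,-2],"twist":0,"jaw":1},{"dp":[24,-29,-2],"twist":0,"jaw":1},{"dp":[24,-29,-2],"twist":0,"jaw":1},{"dp":[24,-29,0],"twist":0,"jaw":1},{"dp":[12,-14,0],"twist":0,"jaw":1}]'
python3 -c "
from h import *
o=robot.get_obs();print(o['qpos'],o['ee_pos'])
from scipy.spatial.transform import Rotation as R
M=R.from_quat(o['ee_rot']).as_matrix();print(M, M.T@(np.array([509,134,230])-o['ee_pos']))"
```

```text
time: 1.1
ee_pos: [356.0, -246.8, 233.9]
ee_rot: [0.998, 0.068, 0.0, -0.0]
wrist_force: [-0.6, -1.0, 0.5]
opening: 91.1
[-7.44893340e-01  1.99537182e-01  1.76050463e+00  7.79291493e-04
  1.18210839e+00  6.90268662e-01] [ 355.95993196 -246.81499374  233.93999521]
[[ 9.90855668e-01  1.34926048e-01  7.90575787e-05]
 [ 1.34925922e-01 -9.90855273e-01  9.08059474e-04]
 [ 2.00855495e-04 -8.89088960e-04 -9.99999585e-01]] [ 203.02164157 -356.67994981    4.29789522]
```

```bash
python3 -m inch '[{"dp":[10,-16.5,0],"twist":0,"jaw":1},{"dp":[19,-34,0],"twist":0,"jaw":1},{"dp":[19,-34,0],"twist":0,"jaw":1},{"dp":[19,-34,0],"twist":0,"jaw":1},{"dp":[19,-34,0],"twist":0,"jaw":1},{"dp":[19,-34,0],"twist":0,"jaw":1},{"dp":[19,-34,0],"twist":0,"jaw":1},{"dp":[19,-34,0],"twist":0,"jaw":1},{"dp":[19,-34,0],"twist":0,"jaw":1},{"dp":[19,-34,0],"twist":0,"jaw":1},{"dp":[19,-34,0],"twist":0,"jaw":1},{"dp":[3,-1,0],"twist":0,"jaw":1}]'
python3 - <<'E'
from h import *
m=viewer.camera_model("wrist");im=viewer.camera("wrist");cv2.imwrite("pics/w1.png",im[:,:,::-1])
o=robot.get_obs();print(o['qpos'],o['ee_pos'],o['wrist_force'],proj(m,[509,134,146]))
E
```

```text
time: 2.1
ee_pos: [509.8, 136.6, 233.7]
ee_rot: [0.998, 0.069, 0.0, -0.001]
wrist_force: [-1.9, -1.4, -0.2]
opening: 90.8
[1.44289579e-01 3.35319988e-01 1.55906776e+00 4.53259290e-04
 1.24703267e+00 1.57713691e+00] [509.38014988 134.39157848 233.48929663] [-0.65742027 -0.20089428 -0.42430373] [331.09775974 202.42062269]
```

View pics/w1.png

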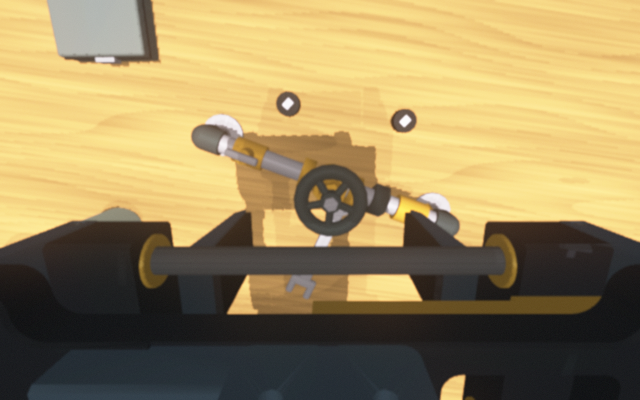

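The wheel is centred at about (331,200) in the wrist view, as predicted. I'll take a settled picture and fit it, then twist clockwise by 56° (leaving room for the turn) and fit again for a second view.

```bash
cat > fit.py <<'E'
from h import *
import sys,json
n=sys.argv[1]; u0,v0=float(sys.argv[2]),float(sys.argv[3])
m=viewer.camera_model("wrist");im=viewer.camera("wrist");o=robot.get_obs()
cv2.imwrite(f"pics/{n}.png",im[:,:,::-1])
mx=im.max(axis=2); mask=((mx<75)*255).astype(np.uint8)
mask=cv2.morphologyEx(mask,cv2.MORPH_OPEN,np.ones((3,3),np.uint8))
# radial outer edge of rim: per-angle, last dark pixel before light
pts=[]
for a in np.arange(0,360,4):
    c,s=np.cos(np.radians(a)),np.sin(np.radians(a))
    prof=[mask[int(round(v0+r*s)),int(round(u0+r*c))]>0 for r in np.arange(18,48,.5)]
    rr=np.arange(18,48,.5)
    on=[i for i in range(len(rr)) if prof[i]]
    if not on: continue
    i=on[0]
    while i+1<len(rr) and (prof[i+1]): i+=1
    # outer edge only if run ended in range
    if rr[i]<44: pts.append((u0+rr[i]*c,v0+rr[i]*s))
pts=np.array(pts,np.float32)
for _ in range(4):
    e=cv2.fitEllipse(pts); r=np.hypot(*(pts-np.array(e[0])).T); k=abs(r-np.median(r))<2.5; pts=pts[k]
print("ell",e,len(pts))
d=im[:,:,::-1].copy(); cv2.ellipse(d,e,(0,0,255),1)
x,y=int(u0),int(v0); cv2.imwrite(f"pics/{n}c.png",cv2.resize(d[y-60:y+60,x-60:x+60],None,fx=4,fy=4))
print("q",o['qpos'].round(3),"ee",o['ee_pos'].round(2),"pl146",plane(m,e[0],146).round(2),"F",o['wrist_force'].round(2))
c,dd=ray(m,e[0]); json.dump([c.tolist(),dd.tolist()],open(f"{n}.json","w"))
E
python3 fit.py w2 331 200; python3 -m inch '[{"dp":[0,0,0],"twist":7,"jaw":1},{"dp":[0,0,0],"twist":7,"jaw":1},{"dp":[0,0,0],"twist":7,"jaw":1},{"dp":[0,0,0],"twist":7,"jaw":1},{"dp":[0,0,0],"twist":7,"jaw":1},{"dp":[0,0,0],"twist":7,"jaw":1},{"dp":[0,0,0],"twist":7,"jaw":1},{"dp":[0,0,0],"twist":7,"jaw":1},{"dp":[0,0,0],"twist":0,"jaw":1},{"dp":[0,0,0],"twist":0,"jaw":1},{"dp":[0,0,0],"twist":0,"jaw":1}]'
python3 -c "
from h import *
print(proj(viewer.camera_model('wrist'),[509,134,146]))"; python3 fit.py w3 331 200
python3 -c "
from h import *
import json
L=lambda n:tuple(np.array(a) for a in json.load(open(n+'.json')))
print(tri(L('w2'),L('w3')))"
python3 -c "
import cv2,numpy as np
cv2.imwrite('pics/w23.png',np.hstack([cv2.imread('pics/w2c.png')[:,:400],cv2.imread('pics/w3c.png')[:,:400]]))"
```

```text
ell ((326.6835632324219, 199.73997497558594), (53.58222579956055, 58.27822494506836), 91.70274353027344) 62
q [ 0.142  0.334  1.561 -0.     1.247  1.576] ee [508.52 132.63 233.41] pl146 [510.5  135.94 146.  ] F [-0.36 -0.01  0.3 ]
time: 3.12
ee_pos: [508.1, 130.7, 233.9]
ee_rot: [0.913, -0.408, -0.0, 0.0]
wrist_force: [0.0, 0.6, -0.2]
opening: 91.3
[324.99975963 202.38219766]
ell ((321.950927734375, 205.87049865722656), (60.75539016723633, 62.85960006713867), 91.46467590332031) 62
q [ 0.138  0.332  1.563 -0.     1.247  2.549] ee [508.19 130.87 233.92] pl146 [508.88 138.25 146.  ] F [ 0.47 -0.34 -0.05]
(array([511.03405614, 136.46017895, 152.35311838]), [np.float64(1.100344480035666), np.float64(1.1003444800357058)])
```

View pics/w23.png

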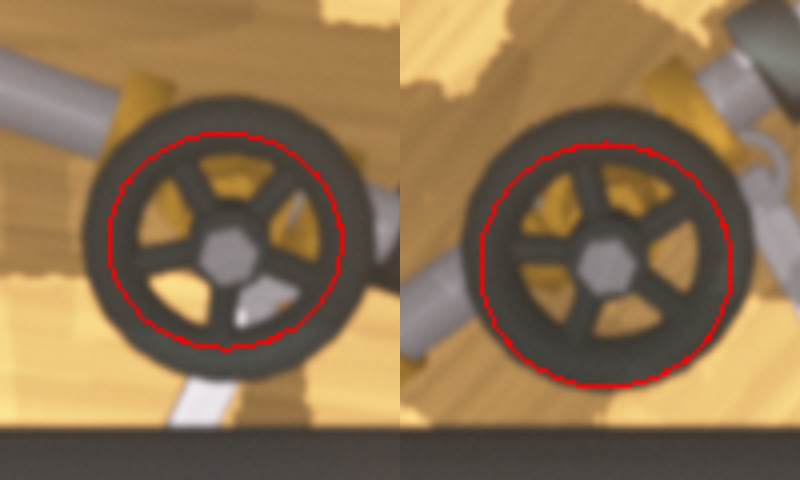

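The threshold cut the rim short, so the red ellipse sits inside it. I'll refit both saved pictures with a looser mask.

```bash
cat > fit2.py <<'E'
from h import *
def fit(im,u0,v0):  # im RGB
    hsv=cv2.cvtColor(im,cv2.COLOR_RGB2HSV).astype(int); mx=im.max(axis=2)
    g=mx.astype(np.float32); sat=hsv[...,1]
    mask=((mx<100)&(im[...,0].astype(int)-im[...,2]<25)).astype(np.uint8)*255
    pts=[]
    rr=np.arange(30,46,.25)
    for a in np.arange(0,360,3):
        c,s=np.cos(np.radians(a)),np.sin(np.radians(a))
        p=[mask[int(round(v0+r*s)),int(round(u0+r*c))]>0 for r in rr]
        if not p[0] or all(p): continue
        r=rr[p.index(False)]; pts.append((u0+r*c,v0+r*s))
    pts=np.array(pts,np.float32)
    for _ in range(6):
        e=cv2.fitEllipse(pts); r=np.hypot(*(pts-np.array(e[0])).T); k=abs(r-np.median(r))<1.8; pts=pts[k]
    d=im[:,:,::-1].copy(); cv2.ellipse(d,e,(0,0,255),1); x,y=int(u0),int(v0)
    return e,len(pts),cv2.resize(d[y-60:y+60,x-60:x+60],None,fx=3.3,fy=3.3)
E
python3 - <<'E'
from fit2 import *; import json
K=viewer.camera_model("wrist"); m3=K
e2,n2,a=fit(cv2.imread("pics/w2.png")[:,:,::-1].copy(),328.3,199.6)
e3,n3,b=fit(cv2.imread("pics/w3.png")[:,:,::-1].copy(),322.9,201.9)
print(e2,n2,e3,n3)
cv2.imwrite("pics/w23b.png",np.hstack([a,b]))
c3,d3=ray(m3,e3[0])
c2=np.array(json.load(open("w2.json"))[0]); d2old=np.array(json.load(open("w2.json"))[1])
# rotation of w2 camera: w3 camera rotated back about vertical by twist; yaw+56deg
from scipy.spatial.transform import Rotation as R
Rw=R.from_euler('z',56,degrees=True).as_matrix()
Kc=m3["camera_matrix"]; Rm=cv2.Rodrigues(m3["rvec"])[0]
d2=Rw@(Rm.T@np.linalg.inv(Kc)@np.array([*e2[0],1])); d2/=np.linalg.norm(d2)
d2chk=Rw@(Rm.T@np.linalg.inv(Kc)@np.array([326.68356,199.73997,1])); print("chk",d2chk/np.linalg.norm(d2chk)-d2old)
print(tri((c2,d2),(c3,d3)))
for z in (140,146,152): print(z,(c2+d2*(z-c2[2])/d2[2]).round(1),(c3+d3*(z-c3[2])/d3[2]).round(1))
E
```

```text
((327.9358825683594, 199.34732055664062), (69.94257354736328, 71.92276763916016), 90.2415542602539) 117 ((322.3196716308594, 201.86148071289062), (69.16220092773438, 72.70989990234375), 84.3316879272461) 120
chk [-0.0003193  -0.00110989  0.00011674]
(array([511.75200993, 134.70761744, 149.36659818]), [np.float64(0.016303940394121284), np.float64(0.016303940393971452)])
140 [509.4 134.4 140. ] [510.2 136.7 140. ]
146 [510.9 134.6 146. ] [511.2 135.4 146. ]
152 [512.4 134.8 152. ] [512.2 134.2 152. ]
```

View pics/w23b.png

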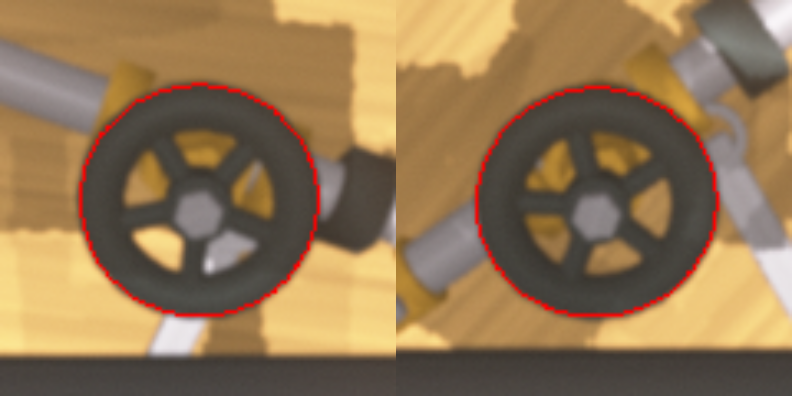

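Both fits are good now, giving a hub at about (511.5,135,149). Blending that with the static cameras gives (511,134.8,147.5). Next I'll centre and descend with the jaws open to TCP z ≈ 128.5.

```bash
python3 -m inch '[{"dp":[-1,-4.7,5],"twist":0,"jaw":1},{"dp":[0,0,12],"twist":0,"jaw":1},{"dp":[0,0,15],"twist":0,"jaw":1},{"dp":[0,0,15],"twist":0,"jaw":1},{"dp":[0,0,15],"twist":0,"jaw":1},{"dp":[0,0,15],"twist":0,"jaw":1},{"dp":[0,0,13],"twist":0,"jaw":1},{"dp":[0,0,10],"twist":0,"jaw":1},{"dp":[0,0,5],"twist":0,"jaw":1},{"dp":[0,0,0],"twist":0,"jaw":1},{"dp":[0,0,0],"twist":0,"jaw":1},{"dp":[0,0,0],"twist":0,"jaw":1}]'
python3 - <<'E'
from fit2 import *
m=viewer.camera_model("wrist");im=viewer.camera("wrist");cv2.imwrite("pics/w4.png",im[:,:,::-1])
o=robot.get_obs();print(o['ee_pos'],o['wrist_force'],o['wrist_torque'],proj(m,[511.5,134.9,147.5]),proj(m,[511.5,134.9,153]))
E
```

```text
time: 4.17
ee_pos: [511.7, 135.3, 129.5]
ee_rot: [0.912, -0.409, 0.0, -0.0]
wrist_force: [0.2, -0.3, 0.5]
opening: 91.3
[511.69166642 135.33177767 129.58808495] [ 0.51299663 -0.52695276  0.08318484] [ 0.14166721 -0.02749969 -0.02036255] [329.37825058 248.15697898] [329.43196096 252.3350055 ]
```

View pics/w4.png

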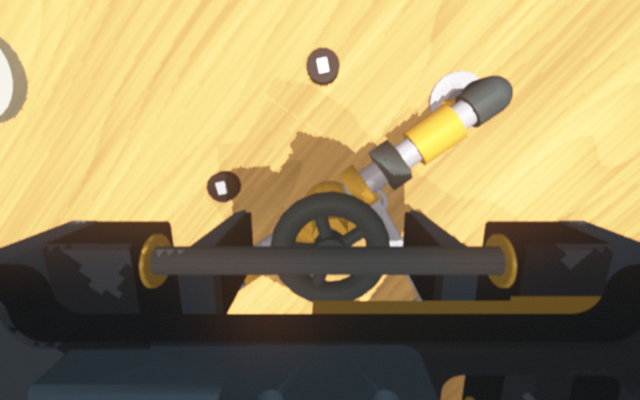

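The wheel lies between the fingers. The rim spans columns 271–391 (centre 331, against 329.4 predicted), so I'll shift about 0.8 mm along +y and close in stages.

```bash
python3 -m inch '[{"dp":[0,0.8,0],"twist":0,"jaw":0.78},{"dp":[0,0,0],"twist":0,"jaw":0.78},{"dp":[0,0,0],"twist":0,"jaw":0.78},{"dp":[0,0,0],"twist":0,"jaw":0.73}, {"dp":[0,0,0],"twist":0,"jaw":0.73}]'
cat > st.py <<'E'
from h import *
from scipy.spatial.transform import Rotation as R
o=robot.get_obs(); M=R.from_quat(o['ee_rot']).as_matrix()
print("t",round(o['time'],2),"ee",o['ee_pos'].round(2),"yaw",round(np.degrees(np.arctan2(M[1,0],M[0,0])),2),"q6",o['qpos'][5].round(3),"F",o['wrist_force'].round(2),"Ftool",(M.T@o['wrist_force']).round(2),"T",o['wrist_torque'].round(3),"open",round(o['opening'],2))
E
python3 st.py
```

```text
time: 4.63
ee_pos: [510.7, 134.7, 129.0]
ee_rot: [0.912, -0.409, 0.0, -0.0]
wrist_force: [0.2, -1.0, -0.3]
opening: 66.6
t 4.63 ee [510.67 134.69 129.01] yaw -48.32 q6 2.559 F [ 0.21 -0.98 -0.31] Ftool [0.88 0.49 0.31] T [0.1   0.012 0.042] open 66.62
```

```bash
python3 -m inch '[{"dp":[0,0,0],"twist":0,"jaw":0.715},{"dp":[0,0,0],"twist":0,"jaw":0.70},{"dp":[0,0,0],"twist":0,"jaw":0.6},{"dp":[0,0,0],"twist":0,"jaw":0.4},{"dp":[0,0,0],"twist":0,"jaw":0},{"dp":[0,0,0],"twist":0,"jaw":0},{"dp":[0,0,0],"twist":0,"jaw":0}]'; python3 st.py
```

```text
time: 5.22
ee_pos: [510.6, 134.7, 128.9]
ee_rot: [0.912, -0.409, -0.0, 0.0]
wrist_force: [0.0, -1.9, 1.0]
opening: 64.4
t 5.22 ee [510.57 134.66 128.9 ] yaw -48.32 q6 2.559 F [ 0.03 -1.87  1.02] Ftool [ 1.41  1.22 -1.02] T [-0.159  0.215 -0.003] open 64.4
```

Gripped with almost no side load. Now a small trial turn with the matching rise (0.0417 mm per degree).

```bash
python3 -m inch '[{"dp":[0,0,-0.08],"twist":-2,"jaw":0},{"dp":[0,0,-0.125],"twist":-3,"jaw":0},{"dp":[0,0,-0.125],"twist":-3,"jaw":0},{"dp":[0,0,-0.125],"twist":-3,"jaw":0},{"dp":[0,0,-0.125],"twist":-3,"jaw":0},{"dp":[0,0,-0.125],"twist":-3,"jaw":0},{"dp":[0,0,-0.125],"twist":-3,"jaw":0}]'; python3 st.py
```

```text
time: 5.8
ee_pos: [510.6, 134.7, 129.7]
ee_rot: [0.97, -0.243, -0.0, 0.0]
wrist_force: [-0.3, -1.1, -0.3]
opening: 64.4
t 5.8 ee [510.58 134.67 129.72] yaw -28.18 q6 2.207 F [-0.33 -1.09 -0.32] Ftool [0.23 1.12 0.32] T [-0.162  0.097 -0.146] open 64.39
```

```bash
python3 -m inch '[{"dp":[0,0,-0.208],"twist":-5,"jaw":0},{"dp":[0,0,-0.208],"twist":-5,"jaw":0},{"dp":[0,0,-0.208],"twist":-5,"jaw":0},{"dp":[0,0,-0.208],"twist":-5,"jaw":0},{"dp":[0,0,-0.208],"twist":-5,"jaw":0},{"dp":[0,0,-0.208],"twist":-5,"jaw":0},{"dp":[0,0,-0.208],"twist":-5,"jaw":0},{"dp":[0,0,-0.208],"twist":-5,"jaw":0},{"dp":[0,0,-0.208],"twist":-5,"jaw":0},{"dp":[0,0,-0.208],"twist":-5,"jaw":0}]'; python3 st.py
```

```text
time: 6.63
ee_pos: [510.6, 134.7, 131.8]
ee_rot: [0.982, 0.19, -0.0, -0.0]
wrist_force: [-0.9, -1.3, 1.0]
opening: 64.4
t 6.63 ee [510.6  134.72 131.81] yaw 21.92 q6 1.333 F [-0.95 -1.27  0.95] Ftool [-1.35  0.82 -0.95] T [-0.217  0.06  -0.18 ] open 64.35
```

```bash
python3 -m inch '[{"dp":[0,0,-0.208],"twist":-5,"jaw":0},{"dp":[0,0,-0.208],"twist":-5,"jaw":0},{"dp":[0,0,-0.208],"twist":-5,"jaw":0},{"dp":[0,0,-0.208],"twist":-5,"jaw":0},{"dp":[0,0,-0.208],"twist":-5,"jaw":0},{"dp":[0,0,-0.208],"twist":-5,"jaw":0},{"dp":[0,0,-0.208],"twist":-5,"jaw":0},{"dp":[0,0,-0.208],"twist":-5,"jaw":0},{"dp":[0,0,-0.208],"twist":-5,"jaw":0},{"dp":[0,0,-0.208],"twist":-5,"jaw":0},{"dp":[0,0,-0.208],"twist":-5,"jaw":0},{"dp":[0,0,-0.208],"twist":-5,"jaw":0}]'; python3 st.py
python3 -m inch '[{"dp":[0,0,-0.208],"twist":-5,"jaw":0},{"dp":[0,0,-0.208],"twist":-5,"jaw":0},{"dp":[0,0,-0.208],"twist":-5,"jaw":0},{"dp":[0,0,-0.208],"twist":-5,"jaw":0},{"dp":[0,0,-0.208],"twist":-5,"jaw":0},{"dp":[0,0,-0.125],"twist":-3,"jaw":0}]'; python3 st.py
```

```text
time: 7.63
ee_pos: [510.5, 134.7, 134.3]
ee_rot: [0.755, 0.656, -0.0, -0.0]
wrist_force: [-0.8, -0.0, 0.8]
opening: 64.1
t 7.63 ee [510.54 134.73 134.28] yaw 81.92 q6 0.286 F [-0.8  -0.03  0.84] Ftool [-0.14 -0.79 -0.84] T [-0.102  0.1   -0.226] open 64.13
time: 8.13
ee_pos: [510.5, 134.8, 135.5]
ee_rot: [0.574, 0.819, -0.0, -0.0]
wrist_force: [-0.7, -0.6, 0.3]
opening: 64.4
t 8.13 ee [510.52 134.75 135.46] yaw 109.96 q6 -0.204 F [-0.69 -0.56  0.31] Ftool [-0.29 -0.84 -0.31] T [-0.187 -0.005 -0.23 ] open 64.43
```

The turn is 158° so far, the torque is steady at about 0.2 N m, and axial load is under 1 N. From here I'll take 4° bites, each worth at most about 0.42 N m of wind-up on the bush, with a torque check after each that stops the chain.

```bash
cat > ok.py <<'E'
# look only: nonzero exit when the torque has grown
import sys,subprocess
from rig import robot
o=robot.get_obs(); import numpy as np
from scipy.spatial.transform import Rotation as R
M=R.from_quat(o['ee_rot']).as_matrix(); tz=-o['wrist_torque'][2]
print(round(o['time'],2),"yaw",round(np.degrees(np.arctan2(M[1,0],M[0,0])),2),"Tz",round(tz,3),"F",o['wrist_force'].round(2),"z",o['ee_pos'][2].round(2))
sys.exit(0 if tz<0.31 and abs(o['wrist_force'][2])<5 else 1)
E
python3 -m inch '[{"dp":[0,0,-0.042],"twist":-1,"jaw":0},{"dp":[0,0,-0.042],"twist":-1,"jaw":0},{"dp":[0,0,-0.042],"twist":-1,"jaw":0},{"dp":[0,0,-0.042],"twist":-1,"jaw":0}]' >/dev/null; python3 ok.py &&
python3 -m inch '[{"dp":[0,0,-0.042],"twist":-1,"jaw":0},{"dp":[0,0,-0.042],"twist":-1,"jaw":0},{"dp":[0,0,-0.042],"twist":-1,"jaw":0},{"dp":[0,0,-0.042],"twist":-1,"jaw":0}]' >/dev/null && python3 ok.py &&
python3 -m inch '[{"dp":[0,0,-0.042],"twist":-1,"jaw":0},{"dp":[0,0,-0.042],"twist":-1,"jaw":0},{"dp":[0,0,-0.042],"twist":-1,"jaw":0},{"dp":[0,0,-0.042],"twist":-1,"jaw":0}]' >/dev/null && python3 ok.py &&
python3 -m inch '[{"dp":[0,0,-0.042],"twist":-1,"jaw":0},{"dp":[0,0,-0.042],"twist":-1,"jaw":0},{"dp":[0,0,-0.042],"twist":-1,"jaw":0},{"dp":[0,0,-0.042],"twist":-1,"jaw":0}]' >/dev/null && python3 ok.py
```

```text
8.47 yaw 113.71 Tz 0.204 F [-1.63 -0.15  0.26] z 135.61
8.8 yaw 117.77 Tz 0.139 F [-1.14  0.22  0.57] z 135.81
9.13 yaw 121.78 Tz 0.237 F [-2.71  0.35  0.65] z 135.98
9.47 yaw 125.78 Tz 0.263 F [-2.33 -0.24 -0.04] z 136.17
```

```bash
python3 -m inch '[{"dp":[0,0,-0.042],"twist":-1,"jaw":0},{"dp":[0,0,-0.042],"twist":-1,"jaw":0},{"dp":[0,0,-0.042],"twist":-1,"jaw":0},{"dp":[0,0,-0.042],"twist":-1,"jaw":0}]' >/dev/null; python3 ok.py &&
python3 -m inch '[{"dp":[0,0,-0.042],"twist":-1,"jaw":0},{"dp":[0,0,-0.042],"twist":-1,"jaw":0},{"dp":[0,0,-0.042],"twist":-1,"jaw":0},{"dp":[0,0,-0.042],"twist":-1,"jaw":0}]' >/dev/null && python3 ok.py &&
python3 -m inch '[{"dp":[0,0,-0.042],"twist":-1,"jaw":0},{"dp":[0,0,-0.042],"twist":-1,"jaw":0},{"dp":[0,0,-0.042],"twist":-1,"jaw":0},{"dp":[0,0,-0.042],"twist":-1,"jaw":0}]' >/dev/null && python3 ok.py &&
python3 -m inch '[{"dp":[0,0,-0.042],"twist":-1,"jaw":0},{"dp":[0,0,-0.042],"twist":-1,"jaw":0},{"dp":[0,0,-0.042],"twist":-1,"jaw":0},{"dp":[0,0,-0.042],"twist":-1,"jaw":0}]' >/dev/null && python3 ok.py &&
python3 -m inch '[{"dp":[0,0,-0.042],"twist":-1,"jaw":0},{"dp":[0,0,-0.042],"twist":-1,"jaw":0},{"dp":[0,0,-0.042],"twist":-1,"jaw":0},{"dp":[0,0,-0.042],"twist":-1,"jaw":0}]' >/dev/null && python3 ok.py &&
python3 -m inch '[{"dp":[0,0,-0.042],"twist":-1,"jaw":0},{"dp":[0,0,-0.042],"twist":-1,"jaw":0},{"dp":[0,0,-0.042],"twist":-1,"jaw":0},{"dp":[0,0,-0.042],"twist":-1,"jaw":0}]' >/dev/null && python3 ok.py
```

```text
9.8 yaw 129.78 Tz 0.185 F [-3.07  0.26  0.04] z 136.34
10.13 yaw 133.78 Tz 0.187 F [-2.92 -0.16 -0.58] z 136.48
10.47 yaw 137.78 Tz 0.137 F [-4.04  0.66 -0.74] z 136.67
10.8 yaw 141.78 Tz 0.15 F [-2.61 -0.45  0.12] z 136.83
11.13 yaw 145.78 Tz 0.222 F [-3.26  1.07 -0.5 ] z 137.02
11.47 yaw 149.78 Tz 0.207 F [-3.99  0.38  0.04] z 137.19
```

```bash
python3 -m inch '[{"dp":[0,0,-0.042],"twist":-1,"jaw":0},{"dp":[0,0,-0.042],"twist":-1,"jaw":0},{"dp":[0,0,-0.042],"twist":-1,"jaw":0},{"dp":[0,0,-0.042],"twist":-1,"jaw":0}]' >/dev/null; python3 ok.py &&
python3 -m inch '[{"dp":[0,0,-0.042],"twist":-1,"jaw":0},{"dp":[0,0,-0.042],"twist":-1,"jaw":0},{"dp":[0,0,-0.042],"twist":-1,"jaw":0},{"dp":[0,0,-0.042],"twist":-1,"jaw":0}]' >/dev/null && python3 ok.py &&
python3 -m inch '[{"dp":[0,0,-0.042],"twist":-1,"jaw":0},{"dp":[0,0,-0.042],"twist":-1,"jaw":0},{"dp":[0,0,-0.042],"twist":-1,"jaw":0},{"dp":[0,0,-0.042],"twist":-1,"jaw":0}]' >/dev/null && python3 ok.py &&
python3 -m inch '[{"dp":[0,0,-0.042],"twist":-1,"jaw":0},{"dp":[0,0,-0.042],"twist":-1,"jaw":0},{"dp":[0,0,-0.042],"twist":-1,"jaw":0},{"dp":[0,0,-0.042],"twist":-1,"jaw":0}]' >/dev/null && python3 ok.py &&
python3 -m inch '[{"dp":[0,0,-0.042],"twist":-1,"jaw":0},{"dp":[0,0,-0.042],"twist":-1,"jaw":0},{"dp":[0,0,-0.042],"twist":-1,"jaw":0},{"dp":[0,0,-0.042],"twist":-1,"jaw":0}]' >/dev/null && python3 ok.py &&
python3 -m inch '[{"dp":[0,0,-0.042],"twist":-1,"jaw":0},{"dp":[0,0,-0.042],"twist":-1,"jaw":0},{"dp":[0,0,-0.042],"twist":-1,"jaw":0},{"dp":[0,0,-0.042],"twist":-1,"jaw":0}]' >/dev/null && python3 ok.py
```

```text
11.8 yaw 153.79 Tz 0.181 F [-3.59 -0.8   0.15] z 137.33
12.13 yaw 157.78 Tz 0.24 F [-3.38 -0.09 -0.11] z 137.51
12.47 yaw 161.78 Tz 0.18 F [-3.67 -0.19 -0.31] z 137.66
12.8 yaw 165.78 Tz 0.165 F [-4.34  0.58 -0.42] z 137.84
13.13 yaw 169.78 Tz 0.121 F [-4.46 -1.36 -0.31] z 137.99
13.47 yaw 173.78 Tz 0.193 F [-4.39 -0.11 -0.33] z 138.16
```

```bash
python3 -m inch '[{"dp":[0,0,-0.042],"twist":-1,"jaw":0},{"dp":[0,0,-0.042],"twist":-1,"jaw":0},{"dp":[0,0,-0.042],"twist":-1,"jaw":0},{"dp":[0,0,-0.042],"twist":-1,"jaw":0}]' >/dev/null; python3 ok.py &&
python3 -m inch '[{"dp":[0,0,-0.042],"twist":-1,"jaw":0},{"dp":[0,0,-0.042],"twist":-1,"jaw":0},{"dp":[0,0,-0.042],"twist":-1,"jaw":0},{"dp":[0,0,-0.042],"twist":-1,"jaw":0}]' >/dev/null && python3 ok.py &&
python3 -m inch '[{"dp":[0,0,-0.042],"twist":-1,"jaw":0},{"dp":[0,0,-0.042],"twist":-1,"jaw":0},{"dp":[0,0,-0.042],"twist":-1,"jaw":0},{"dp":[0,0,-0.042],"twist":-1,"jaw":0}]' >/dev/null && python3 ok.py &&
python3 -m inch '[{"dp":[0,0,-0.042],"twist":-1,"jaw":0},{"dp":[0,0,-0.042],"twist":-1,"jaw":0},{"dp":[0,0,-0.042],"twist":-1,"jaw":0},{"dp":[0,0,-0.042],"twist":-1,"jaw":0}]' >/dev/null && python3 ok.py &&
python3 -m inch '[{"dp":[0,0,-0.042],"twist":-1,"jaw":0},{"dp":[0,0,-0.042],"twist":-1,"jaw":0},{"dp":[0,0,-0.042],"twist":-1,"jaw":0},{"dp":[0,0,-0.042],"twist":-1,"jaw":0}]' >/dev/null && python3 ok.py &&
python3 -m inch '[{"dp":[0,0,-0.042],"twist":-1,"jaw":0},{"dp":[0,0,-0.042],"twist":-1,"jaw":0},{"dp":[0,0,-0.042],"twist":-1,"jaw":0},{"dp":[0,0,-0.042],"twist":-1,"jaw":0}]' >/dev/null && python3 ok.py
```

```text
13.8 yaw 177.78 Tz 0.213 F [-4.34  0.16 -0.03] z 138.33
14.13 yaw -178.22 Tz 0.205 F [-4.33 -0.32 -0.28] z 138.51
14.47 yaw -174.22 Tz 0.198 F [-4.6  -0.66 -0.75] z 138.69
14.8 yaw -170.21 Tz 0.141 F [-4.14 -0.83  0.39] z 138.84
15.13 yaw -166.22 Tz 0.358 F [-3.89 -0.02 -2.14] z 139.0
```

Torque has grown to 0.36 and Fz shows the spindle has stopped climbing. I'll confirm with one hold row and then ease on without rising.

```bash
python3 -m inch '[{"dp":[0,0,0.04],"twist":0,"jaw":0}]' >/dev/null; python3 ok.py
python3 -m inch '[{"dp":[0,0,0.04],"twist":-1,"jaw":0}]' >/dev/null; python3 ok.py
```

```text
15.22 yaw -166.23 Tz 0.387 F [-5.16 -0.9  -1.37] z 138.99
15.3 yaw -165.32 Tz 0.483 F [-4.29 -0.83  0.02] z 138.94
```

```bash
python3 -m inch '[{"dp":[0,0,0.01],"twist":-1,"jaw":0}]' >/dev/null; python3 ok.py
python3 -m inch '[{"dp":[0,0,0],"twist":0,"jaw":0}]' >/dev/null; python3 ok.py
```

```text
15.38 yaw -164.26 Tz 0.513 F [-5.29 -1.47  0.54] z 138.93
15.47 yaw -164.23 Tz 0.52 F [-4.82  0.5  -0.34] z 138.94
```

```bash
python3 -m inch '[{"dp":[0,0,0],"twist":-1,"jaw":0}]' >/dev/null; python3 ok.py
for i in 1 2 3; do python3 -m inch '[{"dp":[0,0,0],"twist":0,"jaw":0}]' >/dev/null; python3 ok.py; done; python3 st.py
```

```text
15.55 yaw -163.31 Tz 0.657 F [-5.17  0.25  0.07] z 138.95
15.63 yaw -163.24 Tz 0.631 F [-5.14 -0.97 -0.47] z 138.94
15.72 yaw -163.3 Tz 0.651 F [-4.8   0.55 -0.26] z 138.93
15.8 yaw -163.3 Tz 0.604 F [-5.22 -0.67 -0.97] z 138.94
t 15.8 ee [510.61 134.69 138.94] yaw -163.3 q6 -1.718 F [-5.22 -0.67 -0.97] Ftool [5.19 0.86 0.97] T [ 0.005  0.756 -0.604] open 64.29
```

The back seat is firm at a mean of about 0.635 N m and has not been strained. Next I ease back clockwise. The first 8° unwinds the bush with no sinking, and the 90° of spindle turn after that sinks at the thread's pitch.

```bash
python3 -m inch '[{"dp":[0,0,0],"twist":2,"jaw":0},{"dp":[0,0,0],"twist":3,"jaw":0},{"dp":[0,0,0],"twist":3,"jaw":0},{"dp":[0,0,0.125],"twist":3,"jaw":0},{"dp":[0,0,0.125],"twist":3,"jaw":0},{"dp":[0,0,0.167],"twist":4,"jaw":0}]' ; python3 st.py
```

```text
time: 16.3
ee_pos: [510.6, 134.7, 138.5]
ee_rot: [0.012, 1.0, -0.0, 0.0]
wrist_force: [-4.9, -0.2, 0.1]
opening: 64.0
t 16.3 ee [510.61 134.71 138.53] yaw 178.62 q6 -1.402 F [-4.95 -0.2   0.05] Ftool [ 4.94 -0.32 -0.05] T [0.036 0.74  0.197] open 63.98
```

```bash
python3 -m inch '[{"dp":[0,0,0.208],"twist":5,"jaw":0},{"dp":[0,0,0.208],"twist":5,"jaw":0},{"dp":[0,0,0.208],"twist":5,"jaw":0},{"dp":[0,0,0.208],"twist":5,"jaw":0},{"dp":[0,0,0.208],"twist":5,"jaw":0},{"dp":[0,0,0.208],"twist":5,"jaw":0},{"dp":[0,0,0.208],"twist":5,"jaw":0},{"dp":[0,0,0.208],"twist":5,"jaw":0},{"dp":[0,0,0.208],"twist":5,"jaw":0},{"dp":[0,0,0.208],"twist":5,"jaw":0},{"dp":[0,0,0.208],"twist":5,"jaw":0}]' >/dev/null; python3 st.py
python3 -m inch '[{"dp":[0,0,0.208],"twist":5,"jaw":0},{"dp":[0,0,0.208],"twist":5,"jaw":0},{"dp":[0,0,0.208],"twist":5,"jaw":0},{"dp":[0,0,0.167],"twist":4,"jaw":0},{"dp":[0,0,0.125],"twist":3,"jaw":0},{"dp":[0,0,0.125],"twist":3,"jaw":0},{"dp":[0,0,0],"twist":0,"jaw":0}]' >/dev/null; python3 st.py
```

```text
t 17.22 ee [510.65 134.71 136.23] yaw 123.5 q6 -0.44 F [-4.74 -0.85 -0.46] Ftool [ 1.91 -4.43  0.46] T [-0.057  0.68   0.14 ] open 64.27
t 17.8 ee [510.66 134.74 135.2 ] yaw 98.58 q6 -0.005 F [-5.05 -0.44 -0.07] Ftool [ 0.32 -5.06  0.06] T [-0.078  0.749  0.094] open 64.65
```

Turned back 98.1° by hand, which is about 90° at the spindle, and axial load is near zero. Releasing.

```bash
python3 -m inch '[{"dp":[0,0,0],"twist":0,"jaw":0.72},{"dp":[0,0,0],"twist":0,"jaw":0.75},{"dp":[0,0,0],"twist":0,"jaw":0.8},{"dp":[0,0,0],"twist":0,"jaw":1},{"dp":[0,0,0],"twist":0,"jaw":1},{"dp":[0,0,0],"twist":0,"jaw":1},{"dp":[0,0,0],"twist":0,"jaw":1}]' ; python3 st.py
python3 - <<'E'
from h import *
im=viewer.camera("wrist");cv2.imwrite("pics/w5.png",im[:,:,::-1])
E
```

```text
time: 18.38
ee_pos: [510.8, 134.7, 135.2]
ee_rot: [0.651, 0.759, 0.0, 0.0]
wrist_force: [0.0, 0.7, 0.6]
opening: 91.0
t 18.38 ee [510.8  134.73 135.23] yaw 98.69 q6 -0.007 F [0.03 0.71 0.56] Ftool [ 0.7   0.14 -0.56] T [ 0.037 -0.138  0.012] open 90.95
```

View pics/w5.png

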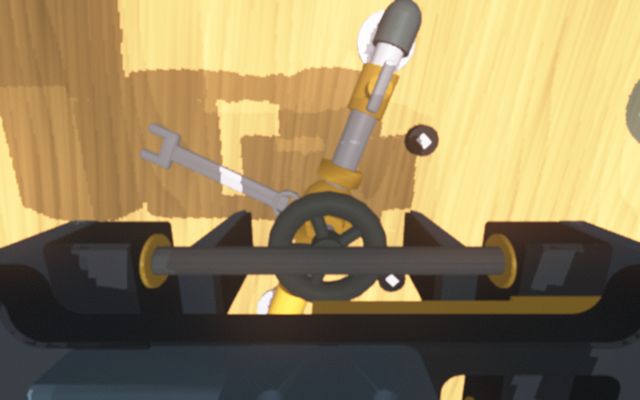

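Released cleanly, with the wheel free between the open fingers and gaps on both sides (rim columns 268–387). Now rising straight up.

```bash
python3 -m inch '[{"dp":[0,0,-6],"twist":0,"jaw":1},{"dp":[0,0,-12],"twist":0,"jaw":1},{"dp":[0,0,-15],"twist":0,"jaw":1},{"dp":[0,0,-15],"twist":0,"jaw":1},{"dp":[0,0,-15],"twist":0,"jaw":1},{"dp":[0,0,-15],"twist":0,"jaw":1},{"dp":[0,0,-12],"twist":0,"jaw":1},{"dp":[0,0,-10],"twist":0,"jaw":1},{"dp":[0,0,-5],"twist":0,"jaw":1},{"dp":[0,0,0],"twist":0,"jaw":1},{"dp":[0,0,0],"twist":0,"jaw":1},{"dp":[0,0,0],"twist":0,"jaw":1}]' >/dev/null; python3 st.py
python3 - <<'E'
from fit2 import *
from scipy.spatial.transform import Rotation as R
m=viewer.camera_model("wrist");im=viewer.camera("wrist");cv2.imwrite("pics/w6.png",im[:,:,::-1])
p=proj(m,[511.3,134.9,153]); print(p)
try:
    e,n,a=fit(im,*p); print(e,n); b=a
except Exception as ex: print(ex)
def phase(im,m,hub):
    # brightness on circle r=19 around hub, world angle; 5-fold phase of dark spokes
    A=np.radians(np.arange(0,360,.5)); s=0
    for r in (16,18,20,22):
        P=np.array([[hub[0]+r*np.cos(a),hub[1]+r*np.sin(a),hub[2]] for a in A])
        uv=cv2.projectPoints(P,m["rvec"],m["tvec"],m["camera_matrix"],None)[0][:,0].astype(np.float32)
        g=im.max(axis=2).astype(np.float32); v=cv2.remap(g,uv[:,0:1],uv[:,1:2],cv2.INTER_LINEAR).ravel()
        s=s+(v<90)
    return np.degrees(np.angle(np.sum(s*np.exp(5j*A))))/5
h=plane(m,e[0],154); print("hub",h,"phase now",phase(im,m,h))
T=viewer.camera("top");S=viewer.camera("scene")
cv2.imwrite("pics/top1.png",T[:,:,::-1]);cv2.imwrite("pics/scene1.png",S[:,:,::-1])
for nm,I in(("top",T),("scene",S)):
    d=cv2.absdiff(cv2.imread(f"pics/{nm}0.png"),I[:,:,::-1].copy()).max(axis=2)
    cv2.imwrite(f"pics/d{nm}.png",d)
E
python3 - <<'E'
import cv2,numpy as np
a=cv2.imread("pics/w6.png"); t=cv2.imread("pics/top1.png"); t0=cv2.imread("pics/top0.png")
c=lambda i:cv2.resize(i[100:300,160:460],(400,266))
cv2.imwrite("pics/cmp.png",np.vstack([np.hstack([c(t0),c(t)]),np.hstack([cv2.resize(a,(400,250)),cv2.resize(cv2.imread("pics/scene1.png"),(400,250))])]))
E
```

```text
t 19.43 ee [510.24 134.63 239.5 ] yaw 98.68 q6 -0.007 F [ 0.24  1.   -0.97] Ftool [0.95 0.39 0.97] T [-0.032 -0.11   0.024] open 91.54
[328.47812151 201.5576258 ]
((327.54150390625, 200.44822692871094), (70.06241607666016, 71.93995666503906), 69.49952697753906) 111
hub [510.28438683 136.03790607 154.        ] phase now -29.364725168699163
```

View pics/cmp.png

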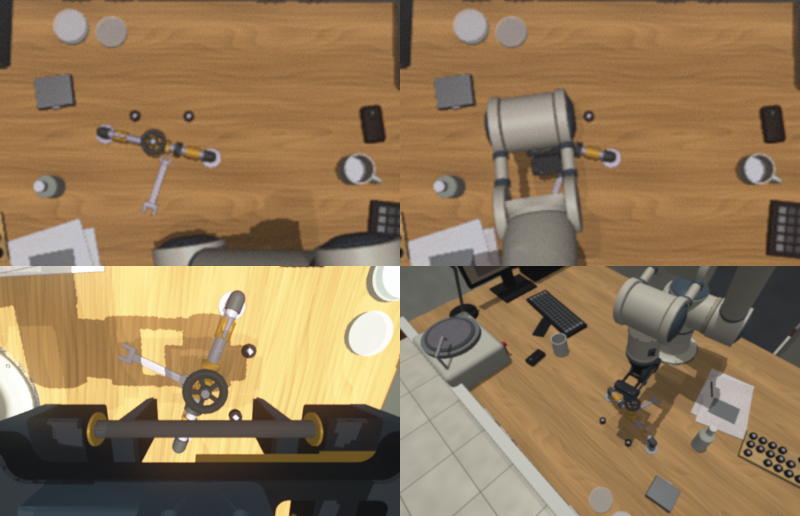

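Everything else stands where it was, and the fingers are clear of the wheel. As a check, I'll work out the wheel's net turn from its spokes against picture w3.

Run:
```python
from fit2 import *
from scipy.spatial.transform import Rotation as R
m=viewer.camera_model("wrist"); ee=robot.get_obs()['ee_pos']
def phase(im,m,hub):
    A=np.radians(np.arange(0,360,.5)); s=0
    g=im.max(axis=2).astype(np.float32)
    for r in (16,18,20):
        P=np.array([[hub[0]+r*np.cos(a),hub[1]+r*np.sin(a),hub[2]] for a in A])
        uv=cv2.projectPoints(P,m["rvec"],m["tvec"],m["camera_matrix"],None)[0][:,0].astype(np.float32)
        s=s+(cv2.remap(g,uv[:,0:1],uv[:,1:2],cv2.INTER_LINEAR).ravel()<85)
    return np.degrees(np.angle(np.sum(s*np.exp(5j*A))))/5, s.mean()
ld=lambda n:cv2.imread(f"pics/{n}.png")[:,:,::-1].copy()
Rm=cv2.Rodrigues(m["rvec"])[0]; c=-Rm.T@np.array(m["tvec"]).ravel()
def back(yaw,e0):
    Z=R.from_euler('z',yaw-98.68,degrees=True).as_matrix()
    Rn=Rm@Z.T; cn=np.array(e0)+Z@(c-ee)
    return dict(camera_matrix=m["camera_matrix"],rvec=cv2.Rodrigues(Rn)[0],tvec=-Rn@cn)
for n,mm,g,z in(("w2",back(7.7,(508.52,132.63,233.41)),(328.3,199.6),147.5),("w3",back(-48.3,(508.19,130.87,233.92)),(322.9,201.9),147.5),("w6",m,(328,201),153.7)):
    im=ld(n); e=fit(im,*g)[0]
    print(n,plane(mm,e[0],z).round(1),phase(im,mm,plane(mm,e[0],z)))
```

```text
w2 [510.9 132.3 147.5] (np.float64(-33.81878019165493), np.float64(0.9527777777777777))
w3 [511.4 133.9 147.5] (np.float64(-34.13850729357965), np.float64(1.025))
w6 [510.3 135.8 153.7] (np.float64(-29.948721265621238), np.float64(0.8236111111111111))
```

The spokes moved +4° (mod 72°), so the net turn is about 148°. That matches the expected 239° − 90°. Handing in.

```bash
python3 -c "
from rig import robot,job
print(job.close_job()); print(robot.get_obs()['time'])"
```

```text
the job is handed in; nothing more can be done
None
the job is handed in; nothing more can be done
```

The valve is open and eased back a quarter turn, and I handed the job in at about 20 s of the 72 s allowed.

- **Opening:** I gripped the wheel from above and turned it anticlockwise, raising the hand 15 mm per turn. The wheel met its back seat about 239° (4.17 rad) from the start. I took it to about 0.63 N m, firm but below the strain limit. Running torque on the way was about 0.2 N m.
- **Axial load:** it read about 2 N at most at my checks, against the 15 N limit.
- **Easing back:** I turned the hand 98° clockwise. About 8° of that was the rubber bush unwinding, leaving about 90° at the spindle. Then I let go and rose clear.

**Last checks**
- **Wheel position:** the spokes show a net turn of about 148°, assuming the right 72° step since they repeat every 72°. I expected 149°, so the quarter turn is within about 1–2°.
- **Rest of the bench:** in the pictures taken before handing in, everything I could see stood where it had been. The arm hid part of the valve area from the top camera. The fingers were open and clear of the wheel.
- **Disagreements:** the static and wrist cameras differed by 2–4 mm on the wheel's position. A side force of about 5 N built up during the turn. The jaws read 64.4 mm on the 66 mm wheel. None of these had a visible effect.

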